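# Lock the tube rotator's axle with its linchpin

## Robot

A 7-joint arm with a two-finger parallel gripper is mounted at the origin on the work surface; the furniture and walls round the work are solid. World frame = base frame: x ahead of the robot, y to its left, z up, the work surface at z = 0. Lengths are in m, angles in rad, forces in N, time in s.
With the tool pointing down it reaches from about 0.425 to 0.925 m from the base axis. Payload 6.8 kg.
Tool frame: the origin (TCP) lies midway between the tips of the shut fingers; the grasp point (between the pads) lies 19 mm behind it; z points along the fingers, y is the line along which they close (so a half turn about z gives the same grasp; the last joint's range is limited). The gripper opens to 85 mm and grips with 20 to 120 N. Pads are 22 mm wide; open, the fingers measure 114 mm over their backs; the gripper's body (76 mm by 85 mm) begins 54 mm behind the grasp point. The pads swing forward as they close: fully open they stand 13 mm farther back than shut.
Start: joints at [-1.236, 0.477, 0.022, 1.555, -0.011, 1.109, -0.083], TCP at [0.289, 0.61, 0.231] pointing down, gripper open.
Joint ranges: [-2.96, 2.96], [-0.34, 2.1], [-1.41, 1.46], [0.24, 2.44], [-1.37, 4.51], [0.17, 1.92], [-2.96, 2.96]. Speed limits (rad/s): [2.39, 2.39, 3.14, 3.14, 3.14, 3.14, 3.14].

## Interface

Orientations are given as a unit quaternion [w, x, y, z].
In Python, from station import * gives the robot as it stands.
- The arm moves only by the shell command python3 -m creep 'ROWS' [FORCE]. ROWS is JSON, a list of rows, each a list of 7 numbers: the gripper command: -1 is shut, 1 is fully open, values between are in proportion, then the shift along the world's x, y, z in mm, then the turn, a rotation vector about the world's x, y, z in rad. A call has 1 to 5 rows; each row shifts and turns the commanded pose from where the row before left it; what a row does not reach is not made up. A row lasts 1/8 s, in which the tool goes at most 62.5 mm and 10.7 degrees, less where a joint would pass 70% of its speed; a pose out of reach is approached as far as the arm can. A call is refused whole if a number of a shift passes 62.5 or a number of a turn 0.188, either way. A call with a gripper value outside its range is refused whole. The fingers move at their own pace and stop on an object; FORCE is the grip in N (left out, the last holds). Time passes only in rows, so rows that do not move let the fingers close. It gives the time, the measured TCP pose, the force, the opening and the grip force at its end, in the units of the state.
- get_obs(): the state, without advancing time (a new reading comes with each control period).
- read_camera(name): name is "side" or "top" or "wrist"; returns (picture, depth): 384x512x3 uint8, red, green, blue; 384x512 float32, m along the optical axis (not along the pixel's ray), 0 where there is no reading.
- camera_params(name): a dict with "intrinsics" (3x3 intrinsics, pixels), "cam_to_world" (4x4, takes a point from camera to world coordinates); the wrist camera has in their place "mount" (4x4, takes a point from camera to tool coordinates, whose origin is the TCP and whose axes are the flange's). Camera axes: x right, y up, looking along -z (the intrinsics and any distortion apply to the point x, -y, -z); pixel columns grow to the right and rows downward; lengths in m; the calibration is good to about 2 mm. A picture is of the moment at which its call begins: read the wrist's pose just before it. camera_params takes no time and is no camera call.
- hand_in(): hands the job in; it is judged then, once.
The state is a dict: "t": time; "q": joint angles; "joint_vel": joint speeds; "joint_torque": joint torques, N m; "eef_pos": TCP position; "tool_rot": TCP orientation; "contact_force": force on the tool from outside, world axes, zero at the start; "torque": the same for the moment, N m; "gripper_width": opening from 0.0 (shut) to 1.0 (fully open); "grasp_force": force on a finger pad.
Only numpy, scipy, OpenCV 4.12 (cv2) and the standard library are available. Lean on these libraries where they do the work, as an engineer would, in place of code of your own. Each camera call takes 0.05 s, during which the arm holds its last target. There are 200 camera calls.

## Task

Secure the tube rotator's axle: take the linchpin out of its stand and push it all the way down through the upright cross hole near the free end of the axle, collar flat on the axle, with its wire ring still folded back towards the drum. Then swing the ring up and over the axle's end and down until it is fully home under the axle, against the pin. Feel for the hole lightly and never force the pin or ring against the rotator; leave the vial, dish and timer where they are.

Things in the scene. Friction and masses are not known exactly. Their poses are not given: they have to be found in the camera images.
- rotator: Tube rotator fixed to the worktop: white base (12 mm high), bearing pillar, steel axle, white drum 96 mm across. Origin on the worktop below the nominal hole; x along the axle outwards (away from the drum), z up. Axle end: 22 mm square bar, flat top 110 mm, underside 88 mm high, end face 14 mm outboard of the hole. Pillar x -94 to -66 mm, top 110 mm; drum x -143 to -112 mm, top 147 mm.
- hole_nominal (a point): Nominal mouth centre of the axle's vertical cross hole, in its flat top, 110 mm high. Hole 11.6 mm across, 1 mm chamfer, right through. The axle sits up to 6 mm further in or out along the rotator's x than nominal; this point does not show that: find the hole by feel or sight. Across the axle the point is true. The axle is stiff, it does not shift or turn under light pushes. Axes as the rotator's.
- linchpin: Steel linchpin, 80 g, loose upright in its stand. Origin: centre of the collar's underside; z up the pin. Shank 10 mm across, 39 mm long, tapered to 8.4 mm over its last 1.5 mm; collar 18 x 2 mm; head 14 mm square (faces along x and y) up to z 25 mm, to grip. The wire ring is hinged at z 5 mm about the pin's y axis; x is the way the ring swings over and must point as the rotator's x when fitted.
- pin_tip (a point): Centre of the lower end of the shank, 39 mm below the seat.
- lock_ring (a joint): Angle of the wire ring on the pin: 0 straight up, negative leaning to the pin's -x (starts folded back at about -1.2; stop -1.4), 1.57 level towards +x, 2.94 closed: hanging down against the shank (stop). Friction holds it anywhere; about 0.6 N at its end swings it. The ring is a U of 4 mm wire: legs at y +-16 mm, crossbar 36 mm from the hinge axis.
- ring_tab (a point): Middle of the outer edge of the thumb tab, a plate 16 x 16 x 4 mm on the ring's crossbar, bent 45 degrees out of the ring's plane (up and to the pin's -x when the ring stands up); this edge lies 49 mm from the hinge axis. Its 16 mm width runs along the pin's y and can be pinched. With the ring closed the edge is 20 mm outboard of the pin's axis and 44 mm below the hinge axis.
- pin_stand: Grey block 56 x 56 x 52 mm fixed to the worktop, with one vertical hole 12.5 mm in diameter in which the pin stands, collar on the block's top. Origin in the centre of its underside.
- sample_vial: Bystander: small vial with a ribbed white cap, 21 mm in diameter, 48 mm high, standing loose; origin in the centre of its underside.
- sample_dish: Bystander: round covered dish, 90 mm in diameter, 16 mm high, loose; origin in the centre of its underside.
- timer: Bystander: small flat white timer, 66 x 62 x 17 mm, loose; origin in the centre of its underside.
Not all that is in view belongs to the job. What is meant by the linchpin is not brown, and is the smaller of those in its own colour. There is more than one size of the rotator; the job needs the larger.

How it is judged:
By the outcome, as a careful person would: the job done as asked, in the order asked, and still so for the second after the job is handed in, with the robot touching nothing.
It also fails if it takes over 72 s, if anything falls off the work surface, if the arm or the gripper's body presses on something with over 40 N, if the wrist force passes 120 N, or if a joint passes its speed limit or range.

## Working session

There is one attempt and no reset: what is moved stays moved. The work goes in short steps, Python scripts to look and compute and a shell command to move; the robot and the scene stay as the last step left them, time stands still between calls to the robot, and variables do not carry over. Pictures are saved under pics/ and viewed, at most 11 in all, crops included, and the job is handed in when it is done.

```bash
mkdir -p pics; ls; cat > h.py <<'E'
from station import *
import numpy as np, cv2
from scipy.spatial.transform import Rotation as R
def grab(n):
    o=get_obs(); p,d=read_camera(n); c=camera_params(n)
    if n=='wrist':
        q=o['tool_rot']; T=np.eye(4); T[:3,:3]=R.from_quat([q[1],q[2],q[3],q[0]]).as_matrix(); T[:3,3]=o['eef_pos']
        M=T@np.array(c['mount'])
    else: M=np.array(c['cam_to_world'])
    return p,d,np.array(c['intrinsics']),M,c
def cloud(d,K,M):
    v,u=np.mgrid[:d.shape[0],:d.shape[1]]
    P=np.stack([(u-K[0,2])/K[0,0]*d,-(v-K[1,2])/K[1,1]*d,-d],-1)
    W=P@M[:3,:3].T+M[:3,3]; W[d==0]=np.nan
    return W
E
python3 - <<'E'
from h import *
print(get_obs())
for n in('top','side'):
    p,d,K,M,c=grab(n); np.savez('/tmp/%s.npz'%n,p=p,d=d,K=K,M=M); print(n,K,M.round(3),[k for k in c])
    cv2.imwrite('pics/%s0.png'%n,cv2.resize(p[:,:,::-1],(800,600),interpolation=cv2.INTER_CUBIC))
E
```

```text
pics
{'t': 0.0, 'q': array([-1.23610342,  0.47777274,  0.02230446,  1.55646156, -0.01149664,
        1.1092707 , -0.08309934]), 'joint_vel': array([ 0.00038642, -0.00172612,  0.00151346,  0.00080319,  0.00049308,
       -0.00043561,  0.00029271]), 'joint_torque': array([-1.73532113e-03, -5.96448684e+01,  1.60688739e+00, -2.81205028e+01,
        1.24119947e-02,  9.28327034e-03, -1.44752698e-05]), 'eef_pos': array([0.28895587, 0.60937323, 0.2303391 ]), 'tool_rot': array([-1.37646038e-04,  2.19565295e-01,  9.75597399e-01, -8.81696292e-04]), 'contact_force': array([ 0.23642408, -0.23948679,  0.17891475]), 'torque': array([-0.02602102,  0.02527471, -0.01777687]), 'grasp_force': 0.0, 'gripper_width': 0.9963506686783599}
top [[392.69965709   0.         256.37839215]
 [  0.         392.69965709 194.88943514]
 [  0.           0.           1.        ]] [[-0.002  0.983 -0.181  0.294]
 [-1.    -0.003 -0.003 -0.022]
 [-0.004  0.181  0.983  1.127]
 [ 0.     0.     0.     1.   ]] ['intrinsics', 'cam_to_world']
side [[497.20531902   0.         259.04624191]
 [  0.         497.20531902 191.21405379]
 [  0.           0.           1.        ]] [[-0.534 -0.5    0.682  1.522]
 [ 0.846 -0.305  0.438  0.634]
 [-0.012  0.811  0.586  0.964]
 [ 0.     0.     0.     1.   ]] ['intrinsics', 'cam_to_world']
```

View pics/top0.png

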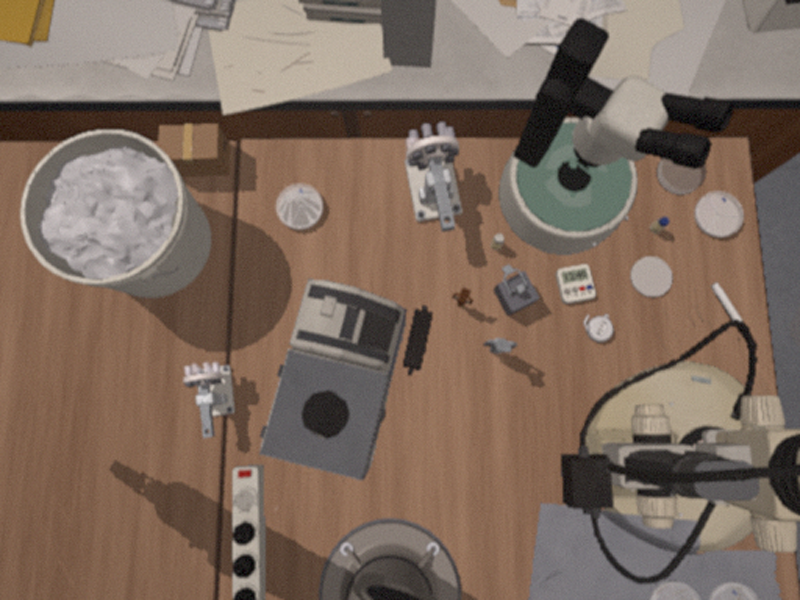

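View pics/side0.png

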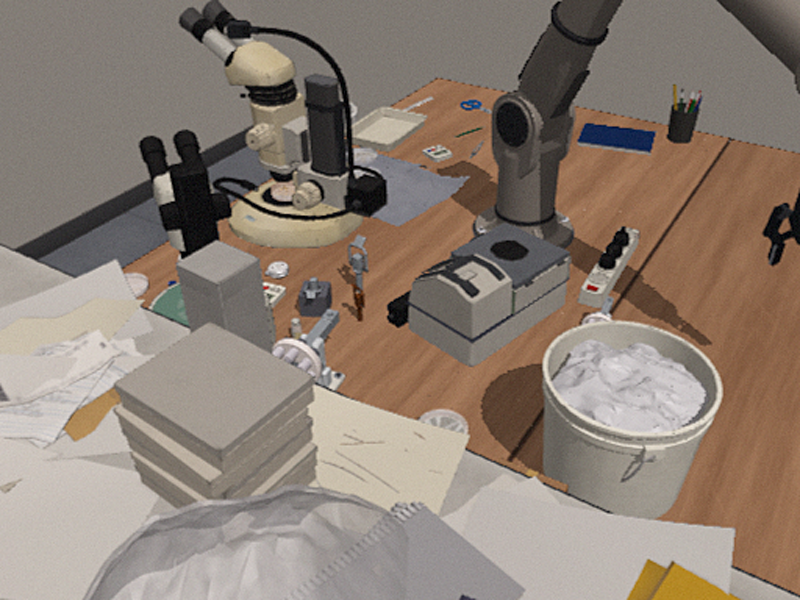

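Top picture: the rotators are at (435,180), which is the larger, and at (210,395). The pin candidates are brown (463,297), grey in the grey stand (515,285) and grey standing free (500,345). The side view shows the free one to be taller. The one in the stand fits: not brown, the smaller of the grey ones, and in its stand. I'll confirm it in an enlarged crop with measured heights.

```bash
python3 - <<'E'
from h import *
z=np.load('/tmp/top.npz');p,d,K,M=[z[k] for k in 'pdKM'];W=cloud(d,K,M)
s=np.load('/tmp/side.npz');ps=s['p']
a=cv2.resize(p[70:250,245:365,::-1],None,fx=4,fy=4,interpolation=cv2.INTER_CUBIC)[:600]
a=cv2.resize(p[75:225,250:350,::-1],None,fx=4,fy=4,interpolation=cv2.INTER_CUBIC)
b=cv2.resize(ps[145:245,165:245,::-1],None,fx=5,fy=6,interpolation=cv2.INTER_CUBIC)[:600]
cv2.imwrite('pics/crop.png',np.hstack([a,b[:600]]))
np.set_printoptions(precision=3,suppress=True,linewidth=220)
for nm,u0,u1,v0,v1 in (('stand',315,350,168,204),('big',305,335,212,230),('brown',288,305,180,198),('rotor',255,300,75,150),('vial',312,326,148,162)):
    Q=W[v0:v1,u0:u1]; q=Q.reshape(-1,3); print(nm,'zmax',np.nanmax(q[:,2]))
    for lo,hi in((.04,.047),(.047,.058),(.058,.09),(.09,.103),(.103,.117),(.12,.16)):
        m=(q[:,2]>lo)&(q[:,2]<hi)
        if m.sum()>3: print(lo,hi,m.sum(),q[m].mean(0),q[m].min(0),q[m].max(0))
E
```

```text
stand zmax 0.0826405102568144
0.04 0.047 25 [ 0.503 -0.219  0.044] [ 0.482 -0.261  0.041] [ 0.553 -0.192  0.047]
0.047 0.058 334 [ 0.517 -0.228  0.052] [ 0.484 -0.264  0.047] [ 0.555 -0.192  0.058]
0.058 0.09 109 [ 0.534 -0.218  0.069] [ 0.49  -0.24   0.058] [ 0.563 -0.198  0.083]
big zmax 0.13603237290769976
0.058 0.09 34 [ 0.416 -0.181  0.073] [ 0.407 -0.211  0.059] [ 0.428 -0.162  0.089]
0.09 0.103 15 [ 0.423 -0.185  0.092] [ 0.412 -0.21   0.09 ] [ 0.428 -0.163  0.1  ]
0.103 0.117 18 [ 0.419 -0.186  0.113] [ 0.415 -0.211  0.106] [ 0.423 -0.164  0.117]
0.12 0.16 51 [ 0.409 -0.187  0.128] [ 0.402 -0.197  0.12 ] [ 0.419 -0.175  0.136]
brown zmax 0.09508046170375262
0.04 0.047 12 [ 0.501 -0.128  0.044] [ 0.496 -0.144  0.04 ] [ 0.508 -0.113  0.047]
0.047 0.058 4 [ 0.498 -0.128  0.051] [ 0.497 -0.14   0.048] [ 0.498 -0.121  0.055]
0.058 0.09 56 [ 0.503 -0.128  0.075] [ 0.496 -0.144  0.058] [ 0.513 -0.111  0.089]
0.09 0.103 12 [ 0.511 -0.131  0.093] [ 0.506 -0.136  0.09 ] [ 0.515 -0.123  0.095]
rotor zmax 0.15093455822595048
0.04 0.047 84 [ 0.78  -0.081  0.044] [ 0.693 -0.146  0.04 ] [ 0.85  -0.015  0.047]
0.047 0.058 99 [ 0.821 -0.079  0.052] [ 0.694 -0.145  0.047] [ 0.849 -0.015  0.058]
0.058 0.09 136 [ 0.768 -0.077  0.072] [ 0.619 -0.144  0.058] [ 0.848 -0.015  0.09 ]
0.09 0.103 118 [ 0.713 -0.069  0.097] [ 0.618 -0.116  0.09 ] [ 0.789 -0.029  0.103]
0.103 0.117 563 [ 0.703 -0.088  0.11 ] [ 0.617 -0.121  0.103] [ 0.803 -0.029  0.117]
0.12 0.16 432 [ 0.767 -0.071  0.135] [ 0.741 -0.117  0.12 ] [ 0.801 -0.032  0.151]
vial zmax 0.05020128097415988
0.04 0.047 15 [ 0.618 -0.198  0.044] [ 0.61  -0.206  0.04 ] [ 0.627 -0.192  0.047]
0.047 0.058 16 [ 0.618 -0.198  0.049] [ 0.611 -0.206  0.047] [ 0.626 -0.191  0.05 ]
```

View pics/crop.png

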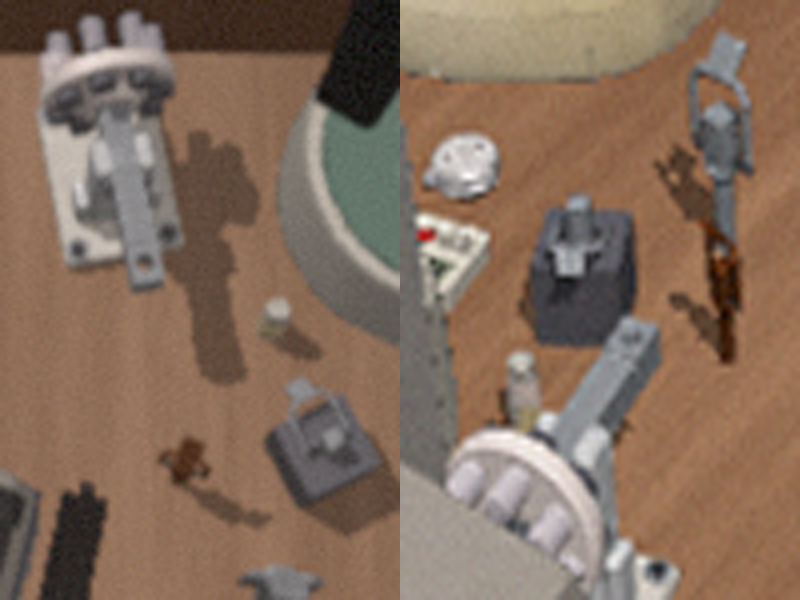

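The crop confirms the choice. The steel-grey pin sits in the stand with its head near top pixel (333,184) and its ring folded up and left. The free grey one is bigger, with its top at 136 mm. The hole in the large rotator's axle shows at top pixel (286,140). Next I'll measure the yaws.

```bash
cat >> h.py <<'E'
def plane(u,v,z,K,M):
    r=M[:3,:3]@np.array([(u-K[0,2])/K[0,0],-(v-K[1,2])/K[1,1],-1]); return M[:3,3]+r*(z-M[2,3])/r[2]
E
python3 - <<'E'
from h import *
np.set_printoptions(precision=4,suppress=True,linewidth=220)
z=np.load('/tmp/top.npz');p,d,K,M=[z[k] for k in 'pdKM'];W=cloud(d,K,M)
print('head',plane(333,184.5,.077,K,M),'hole',plane(286.2,140.5,.110,K,M),'tab',plane(250+302/4,75+388/4,.075,K,M))
Q=W[100:150,262:300].reshape(-1,3);m=(abs(Q[:,2]-.11)<.006)&(Q[:,0]<.70);q=Q[m]
(c,sz,an)=cv2.minAreaRect((q[:,:2]*1000).astype(np.float32));print('axle',c,sz,an)
e=np.linalg.svd(q[:,:2]-q[:,:2].mean(0),full_matrices=False)[2][0];print('axle dir',e,np.degrees(np.arctan2(e[1],e[0])),q[:,:2].mean(0), q[:,2].mean())
Q=W[168:204,315:350].reshape(-1,3);m=(abs(Q[:,2]-.052)<.004);print('stand',cv2.minAreaRect((Q[m][:,:2]*1000).astype(np.float32)))
q=Q[(Q[:,2]>.06)];print((q[np.argsort(q[:,0])]*1000).round()[::4].tolist())
w=W.reshape(-1,3)
for y in np.arange(-.2,.6,.1):
    m=(abs(w[:,1]-y)<.08)&(w[:,0]>.35)&(w[:,0]<.68); print(y.round(2),np.nanmax(w[m,2]) if m.any() else None)
E
```

```text
head [ 0.516 -0.228  0.077] hole [ 0.6308 -0.0997  0.11  ] tab [ 0.5516 -0.2091  0.075 ]
axle (661.9232788085938, -93.17353820800781) (88.52798461914062, 31.203842163085938) 17.680627822875977
axle dir [-0.9775 -0.2112] -167.8097765810684 [ 0.6608 -0.093 ] 0.10952478271844106
stand ((518.8717651367188, -227.90042114257812), (55.530174255371094, 56.76362228393555), 26.22831916809082)
[[509.0, -225.0, 61.0], [512.0, -231.0, 62.0], [513.0, -223.0, 72.0], [515.0, -228.0, 76.0], [517.0, -222.0, 67.0], [517.0, -223.0, 77.0], [519.0, -221.0, 71.0], [520.0, -228.0, 78.0], [521.0, -220.0, 60.0], [523.0, -229.0, 76.0], [526.0, -206.0, 62.0], [531.0, -203.0, 65.0], [534.0, -200.0, 67.0], [537.0, -234.0, 64.0], [540.0, -234.0, 64.0], [543.0, -231.0, 64.0], [545.0, -231.0, 66.0], [548.0, -203.0, 67.0], [549.0, -213.0, 73.0], [550.0, -217.0, 68.0], [552.0, -219.0, 75.0], [553.0, -222.0, 70.0], [554.0, -204.0, 67.0], [557.0, -198.0, 66.0], [558.0, -204.0, 63.0], [561.0, -205.0, 62.0]]
-0.2 0.13603237290769976
-0.1 0.13603237290769976
0.0 0.17614161493121605
0.1 0.17645002756717942
0.2 0.17216072359699808
0.3 0.21719489843253004
0.4 0.21719489843253004
0.5 0.21706078185774935
```

```bash
python3 -m creep '[[1,25,-45,12,0,0,-0.037],[1,25,-45,12,0,0,-0.037],[1,25,-45,12,0,0,-0.037],[1,25,-45,12,0,0,-0.037],[1,25,-45,12,0,0,-0.037]]'
python3 -m creep '[[1,25,-45,10,0,0,-0.037],[1,25,-45,10,0,0,-0.037],[1,25,-45,0,0,0,-0.037],[1,12,-50,0,0,0,-0.037],[1,12,-50,0,0,0,-0.037]]'
python3 -m creep '[[1,12,-50,0,0,0,-0.037],[1,12,-50,0,0,0,-0.037],[1,12,-50,0,0,0,-0.037],[0,-6,-45,-10,0,0,-0.037],[-0.4,-6,-45,-20,0,0,-0.037]]'
```

```text
t: 0.72
eef_pos: [0.4147, 0.3831, 0.2914]
tool_rot: [-0.0, 0.309, 0.951, -0.0]
contact_force: [1.2, -0.4, 1.1]
gripper_width: 1.003
grasp_force: 0.0
t: 1.35
eef_pos: [0.5133, 0.1481, 0.311]
tool_rot: [-0.0, 0.396, 0.918, -0.0]
contact_force: [0.5, -0.4, 0.1]
gripper_width: 1.003
grasp_force: 0.0
t: 1.98
eef_pos: [0.5373, -0.0917, 0.2813]
tool_rot: [0.001, 0.479, 0.878, 0.0]
contact_force: [0.6, -0.7, -0.8]
gripper_width: 0.603
grasp_force: 0.0
```

```bash
python3 -m creep '[[-0.43,-6,-45,-20,0,0,-0.037],[-0.43,-6,-45,-20,0,0,-0.037],[-0.43,-6,-45,-20,0,0,-0.037],[-0.43,0,0,0,0,0,0],[-0.43,0,0,0,0,0,0]]'
python3 - <<'E'
from h import *
o=get_obs(); print(o['eef_pos'],o['tool_rot'])
p,d,K,M,c=grab('wrist'); np.savez('/tmp/w1.npz',p=p,d=d,K=K,M=M); print(np.array(c['mount']).round(3),K)
cv2.imwrite('pics/w1.png',cv2.resize(p[:,:,::-1],(800,600),interpolation=cv2.INTER_CUBIC))
E
```

```text
t: 2.6
eef_pos: [0.5193, -0.2246, 0.2211]
tool_rot: [-0.0, 0.526, 0.85, 0.0]
contact_force: [1.1, 0.1, -0.6]
gripper_width: 0.284
grasp_force: 0.0
[ 0.51927315 -0.22455039  0.22110467] [-3.31742054e-04  5.26334972e-01  8.50277235e-01  1.06820818e-04]
[[ 0.     0.96   0.281  0.072]
 [ 1.    -0.    -0.001 -0.   ]
 [-0.001  0.281 -0.96  -0.142]
 [ 0.     0.     0.     1.   ]] [[310.73896486   0.         255.9500928 ]
 [  0.         310.73896486 190.60182203]
 [  0.           0.           1.        ]]
```

View pics/w1.png

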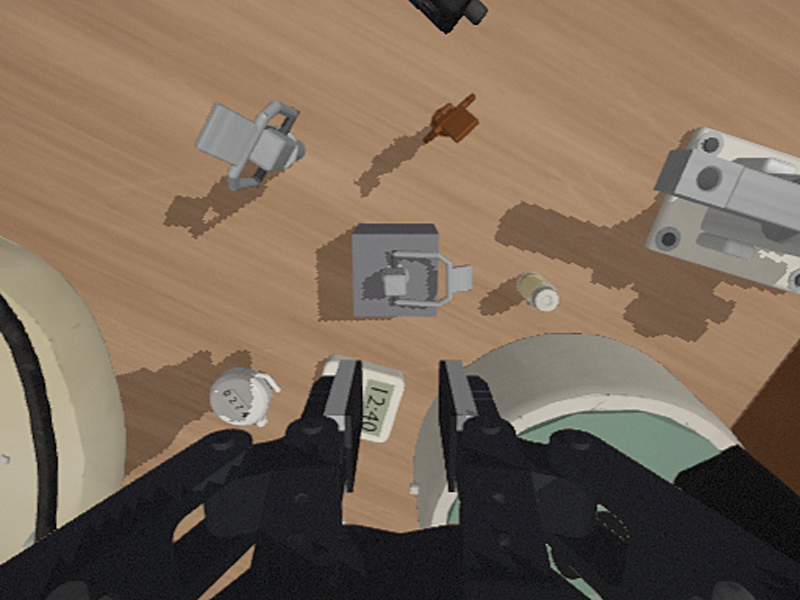

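The wrist picture shows the head at (396,281), the ring's tab at (459,278), the stand square to the fingers, and the axle hole at (708,179).

```bash
python3 - <<'E'
from h import *
np.set_printoptions(precision=4,suppress=True)
z=np.load('/tmp/w1.npz');p,d,K,M=[z[k] for k in 'pdKM'];W=cloud(d,K,M);s=.64
P=lambda u,v,h:plane(u*s,v*s,h,K,M)
print('depth head',W[180,253],'stand',W[185,232],W[115,453])
for nm,u,v,h in(('head',396,281,.077),('headL',384,281,.077),('headR',407,281,.077),('tab',461,278,.068),('leg1',425,255,.064),('leg2',425,305,.064),('hole',709,178,.11),('axL',663,172,.11),('axc1',658,191,.11),('axc2',671,150,.11)):print(nm,P(u,v,h))
g=d[60:150,400:]; Q=W[90:140,415:].reshape(-1,3);m=abs(Q[:,2]-.11)<.004
print(cv2.minAreaRect((Q[m][:,:2]*1000).astype(np.float32)),Q[m].mean(0))
Q=W[130:210,215:290].reshape(-1,3);m=abs(Q[:,2]-.052)<.003
print(cv2.minAreaRect((Q[m][:,:2]*1000).astype(np.float32)),Q[m].mean(0))
E
```

```text
depth head [ 0.5171 -0.2265  0.0771] stand [ 0.5026 -0.2468  0.0525] [ 0.6373 -0.0982  0.101 ]
head [ 0.5174 -0.2262  0.077 ]
headL [ 0.5109 -0.2295  0.077 ]
headR [ 0.5234 -0.2233  0.077 ]
tab [ 0.554  -0.2084  0.068 ]
leg1 [ 0.5276 -0.2061  0.064 ]
leg2 [ 0.5427 -0.2352  0.064 ]
hole [ 0.6322 -0.0994  0.11  ]
axL [ 0.6096 -0.1074  0.11  ]
axc1 [ 0.6128 -0.1163  0.11  ]
axc2 [ 0.607  -0.0968  0.11  ]
((651.1204223632812, -96.48359680175781), (69.58140563964844, 22.17679786682129), 9.969806671142578) [ 0.6484 -0.0968  0.1098]
((517.2567749023438, -229.3232879638672), (56.03251266479492, 56.53921890258789), 26.473941802978516) [ 0.5155 -0.2285  0.0518]
```

```bash
python3 -m creep '[[-0.43,-2,-2,-45,0,0,0],[-0.43,0,0,-45,0,0,0],[-0.43,0,0,-40,0,0,0],[-0.43,0,0,-20,0,0,0],[-0.43,0,0,-14,0,0,0]]'
python3 -m creep '[[-0.43,0,0,0,0,0,0],[-1,0,0,0,0,0,0],[-1,0,0,0,0,0,0],[-1,0,0,0,0,0,0]]' 50
python3 - <<'E'
from h import *
p,d,K,M,c=grab('wrist')
cv2.imwrite('pics/w2.png',p[:,:,::-1])
E
```

```text
t: 3.28
eef_pos: [0.5179, -0.2255, 0.0567]
tool_rot: [-0.0, 0.525, 0.851, 0.0]
contact_force: [0.7, -0.1, -1.1]
gripper_width: 0.285
grasp_force: 0.0
t: 3.78
eef_pos: [0.5178, -0.2272, 0.0581]
tool_rot: [0.001, 0.526, 0.85, 0.0]
contact_force: [-0.5, 0.7, 3.7]
gripper_width: 0.147
grasp_force: 49.7
```

View pics/w2.png

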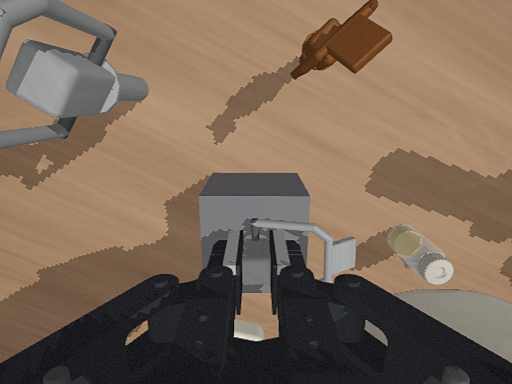

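The pin is gripped cleanly and the ring still lies folded around the right finger at about (330,250). I'll lift it while checking the height of what stands near the path.

```bash
python3 -m creep '[[-1,0,0,10,0,0,0],[-1,0,0,30,0,0,0],[-1,0,0,40,0,0,0],[-1,0,0,40,0,0,0],[-1,0,0,10,0,0,0]]'
python3 - <<'E'
from h import *
z=np.load('/tmp/top.npz');W=cloud(z['d'],z['K'],z['M']).reshape(-1,3)
for x in np.arange(.5,.9,.05):
    print(round(x,2),[(round(y,2),int(1000*np.nanmax(np.append(W[(abs(W[:,0]-x)<.025)&(abs(W[:,1]-y)<.025),2],0)))) for y in np.arange(-.35,.06,.05)])
E
```

```text
t: 4.45
eef_pos: [0.5184, -0.2279, 0.1903]
tool_rot: [0.002, 0.527, 0.85, 0.001]
contact_force: [0.8, -0.6, -2.1]
gripper_width: 0.147
grasp_force: 49.4
0.5 [(np.float64(-0.35), 20), (np.float64(-0.3), 20), (np.float64(-0.25), 79), (np.float64(-0.2), 82), (np.float64(-0.15), 95), (np.float64(-0.1), 92), (np.float64(-0.05), 70), (np.float64(-0.0), 154), (np.float64(0.05), 173)]
0.55 [(np.float64(-0.35), 21), (np.float64(-0.3), 19), (np.float64(-0.25), 75), (np.float64(-0.2), 75), (np.float64(-0.15), 4), (np.float64(-0.1), 8), (np.float64(-0.05), 5), (np.float64(-0.0), 7), (np.float64(0.05), 6)]
0.6 [(np.float64(-0.35), 375), (np.float64(-0.3), 102), (np.float64(-0.25), 96), (np.float64(-0.2), 50), (np.float64(-0.15), 5), (np.float64(-0.1), 113), (np.float64(-0.05), 7), (np.float64(-0.0), 6), (np.float64(0.05), 5)]
0.65 [(np.float64(-0.35), 389), (np.float64(-0.3), 358), (np.float64(-0.25), 103), (np.float64(-0.2), 97), (np.float64(-0.15), 4), (np.float64(-0.1), 114), (np.float64(-0.05), 19), (np.float64(-0.0), 6), (np.float64(0.05), 5)]
0.7 [(np.float64(-0.35), 363), (np.float64(-0.3)
[... 170 characters left out ...]
0.05), 5)]
0.75 [(np.float64(-0.35), 363), (np.float64(-0.3), 423), (np.float64(-0.25), 425), (np.float64(-0.2), 424), (np.float64(-0.15), 10), (np.float64(-0.1), 150), (np.float64(-0.05), 149), (np.float64(-0.0), 8), (np.float64(0.05), 6)]
0.8 [(np.float64(-0.35), 101), (np.float64(-0.3), 422), (np.float64(-0.25), 425), (np.float64(-0.2), 5), (np.float64(-0.15), 5), (np.float64(-0.1), 139), (np.float64(-0.05), 144), (np.float64(-0.0), 6), (np.float64(0.05), 6)]
0.85 [(np.float64(-0.35), 191), (np.float64(-0.3), 97), (np.float64(-0.25), 158), (np.float64(-0.2), 156), (np.float64(-0.15), 158), (np.float64(-0.1), 158), (np.float64(-0.05), 157), (np.float64(-0.0), 186), (np.float64(0.05), 180)]
```

```bash
python3 -m creep '[[-1,5,20,5,0,0,-0.05],[-1,17,25,0,0,0,-0.05],[-1,20,25,0,0,0,-0.05],[-1,20,23,0,0,0,-0.05],[-1,20,10,0,0,0,-0.05]]'
python3 -m creep '[[-1,0,0,0,0,0,0],[-1,0,0,0,0,0,0]]'
python3 - <<'E'
from h import *
o=get_obs(); print(o['eef_pos'],o['tool_rot'])
p,d,K,M,c=grab('wrist'); np.savez('/tmp/w3.npz',p=p,d=d,K=K,M=M)
cv2.imwrite('pics/w3.png',cv2.resize(p[:,:,::-1],(800,600),interpolation=cv2.INTER_CUBIC))
W=cloud(d,K,M).reshape(-1,3); m=(abs(W[:,2]-.11)<.0025)&(W[:,0]<.69)
q=(W[m][:,:2]*1000).astype(np.float32); print(m.sum(),cv2.minAreaRect(q),W[m].mean(0))
e=np.linalg.svd(q-q.mean(0),full_matrices=False)[2][0];print(np.degrees(np.arctan2(e[1],e[0])))
E
```

```text
t: 5.08
eef_pos: [0.5993, -0.1219, 0.1913]
tool_rot: [-0.001, 0.628, 0.778, -0.0]
contact_force: [0.5, -1.0, -1.1]
gripper_width: 0.15
grasp_force: 49.4
t: 5.32
eef_pos: [0.5979, -0.1249, 0.1917]
tool_rot: [-0.001, 0.628, 0.778, -0.001]
contact_force: [-0.5, 0.5, -1.2]
gripper_width: 0.146
grasp_force: 49.4
[ 0.5979423  -0.12490174  0.1916733 ] [-5.90305179e-04  6.28462198e-01  7.77839559e-01 -7.32813662e-04]
2900 ((525.79248046875, -79.1312255859375), (303.45379638671875, 162.2208251953125), 22.31467056274414) [ 0.64027262 -0.09526005  0.10977493]
5.747844
```

View pics/w3.png

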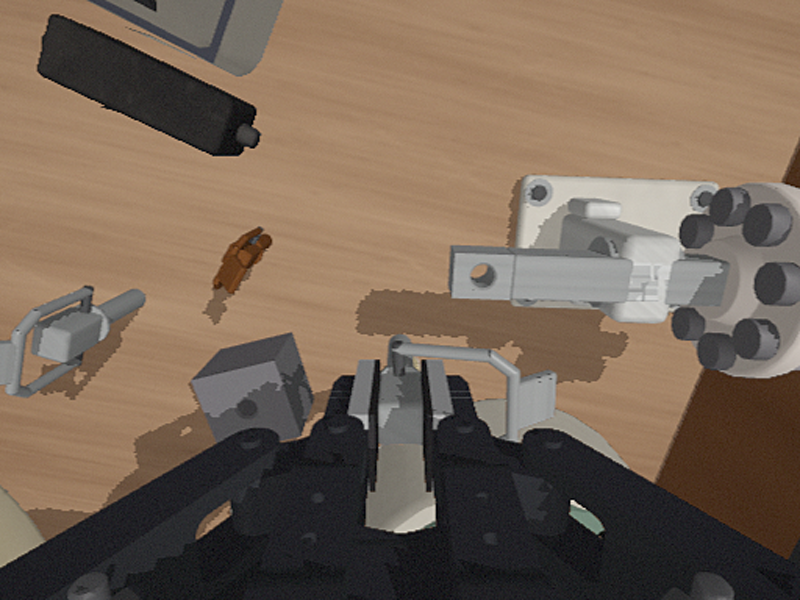

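```bash
python3 - <<'E'
from h import *
np.set_printoptions(precision=4,suppress=True)
z=np.load('/tmp/w3.npz');p,d,K,M=[z[k] for k in 'pdKM'];W=cloud(d,K,M)
Q=W[150:205,285:400].reshape(-1,3);m=(abs(Q[:,2]-.11)<.0025);q=(Q[m][:,:2]*1000).astype(np.float32);print(cv2.minAreaRect(q))
for s in (482,):
    print('hole',plane(482*.64,274*.64,.11,K,M))
g=cv2.cvtColor(p,cv2.COLOR_RGB2GRAY);c=g[160:190,292:325];mm=(c<90).astype(np.uint8);n,l,st,ce=cv2.connectedComponentsWithStats(mm);print(st[1:],ce[1:]+[292,160])
# head top
o=np.array([.5979,-.1249]);a=np.radians(12.12);ty=np.array([np.cos(a),np.sin(a)]);tx=np.array([-ty[1],ty[0]])
H=W[215:290,225:290].reshape(-1,3);H=H[~np.isnan(H[:,0])]
r=(H[:,:2]-o);t=np.c_[r@tx,r@ty,H[:,2]-.1917]*1000
k=(abs(t[:,1])<6)&(t[:,2]>10)&(t[:,2]<25);print('head',k.sum(),np.percentile(t[k],[0,5,50,95,100],axis=0))
B=W[215:225,240:262].reshape(-1,3);
k=(t[:,2]>-25)&(t[:,2]<10)&(abs(t[:,1])<12);print('low',t[k].min(0),t[k].max(0))
E
```

```text
((659.866455078125, -98.93251037597656), (84.51200866699219, 35.46788787841797), 13.620516777038574)
hole [ 0.6317 -0.0987  0.11  ]
[[10 11 14 12 72]] [[310.5694 177.3472]]
head 939 [[-8.9699 -5.8777 10.0345]
 [-7.3127 -5.2473 12.0009]
 [ 0.5528  0.1715 18.2608]
 [ 5.0898  5.8243 19.5514]
 [12.4436  5.9874 24.0625]]
low [-19.3735 -11.898  -24.9768] [16.5872 11.9109  9.9827]
```

```bash
python3 -m creep '[[-1,17,12.5,0,0,0,-0.037],[-1,17,12.5,0,0,0,0],[-1,0,0,-15,0,0,0],[-1,0,0,-12,0,0,0],[-1,0,0,0,0,0,0]]'
python3 -m creep '[[-1,0,0,0,0,0,0]]'; python3 - <<'E'
from h import *
o=get_obs(); print(o['eef_pos'],o['tool_rot'],o['contact_force'])
p,d,K,M,c=grab('wrist'); np.savez('/tmp/w4.npz',p=p,d=d,K=K,M=M)
cv2.imwrite('pics/w4.png',cv2.resize(p[120:312,140:396,::-1],(800,600),interpolation=cv2.INTER_CUBIC))
E
```

```text
t: 6.0
eef_pos: [0.6314, -0.0998, 0.1635]
tool_rot: [-0.001, 0.643, 0.766, -0.001]
contact_force: [-0.3, 0.7, -1.4]
gripper_width: 0.145
grasp_force: 49.4
t: 6.12
eef_pos: [0.6329, -0.0998, 0.1653]
tool_rot: [-0.0, 0.643, 0.766, -0.0]
contact_force: [-0.1, 0.6, -1.3]
gripper_width: 0.152
grasp_force: 49.4
[ 0.63286534 -0.09977502  0.16534309] [-1.20507424e-05  6.42955730e-01  7.65903329e-01 -1.42969466e-04] [-0.05999652  0.57569897 -1.26251505]
```

View pics/w4.png

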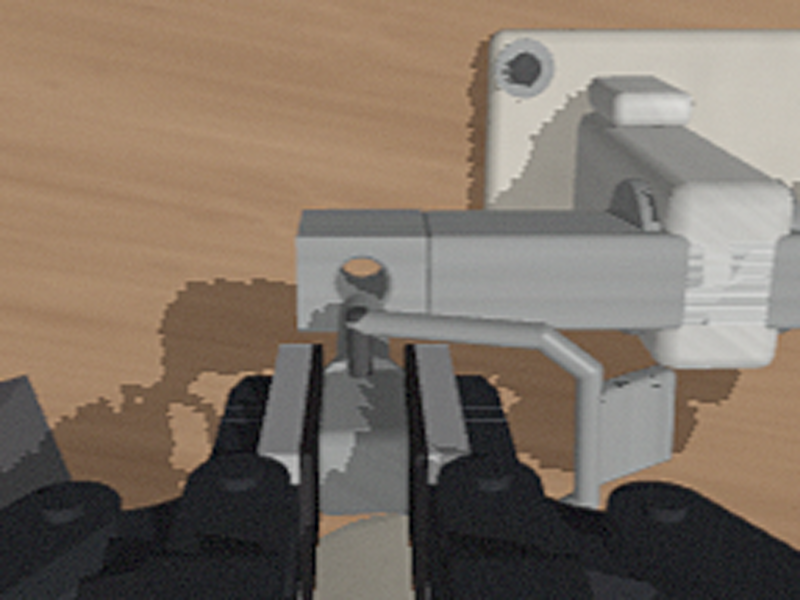

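The pin is centred on the hole along the axle, both near column 362, and the axle edges are level in the picture, so the yaw is right. I'll compute the across offset, then lower it by feel.

```bash
python3 - <<'E'
from h import *
z=np.load('/tmp/w4.npz');K,M=z['K'],z['M']
for v in(281,285,289):print(plane(140+362*.32,120+v*.32,.11,K,M))
for v in(237,330):print('edge',plane(140+362*.32,120+v*.32,.11,K,M))
E
python3 -m creep '[[-1,-1,0,-4,0,0,0],[-1,0,0,-4,0,0,0],[-1,0,0,-2,0,0,0],[-1,0,0,-2,0,0,0]]'
```

```text
[ 0.63229718 -0.09904116  0.11      ]
[ 0.63245647 -0.09994568  0.11      ]
[ 0.63261616 -0.10085243  0.11      ]
edge [ 0.63057034 -0.08923587  0.11      ]
edge [ 0.63427589 -0.11027669  0.11      ]
t: 6.68
eef_pos: [0.6323, -0.0989, 0.1532]
tool_rot: [-0.0, 0.643, 0.766, 0.0]
contact_force: [0.5, -0.4, -0.3]
gripper_width: 0.145
grasp_force: 49.4
```

```bash
python3 -m creep '[[-1,0,-1,-1,0,0,0],[-1,0,0,-2,0,0,0],[-1,0,0,-2,0,0,0]]';python3 -m creep '[[-1,0,0,-2,0,0,0],[-1,0,0,-2,0,0,0]]'
```

```text
t: 7.05
eef_pos: [0.6324, -0.0994, 0.1483]
tool_rot: [-0.0, 0.642, 0.766, 0.0]
contact_force: [0.2, 2.3, 0.6]
gripper_width: 0.147
grasp_force: 49.6
t: 7.3
eef_pos: [0.6323, -0.0996, 0.1443]
tool_rot: [-0.0, 0.642, 0.766, 0.0]
contact_force: [-0.1, 3.7, 2.2]
gripper_width: 0.15
grasp_force: 49.7
```

```bash
python3 -m creep '[[-1,0,0.8,-1,0,0,0],[-1,0,0,-3,0,0,0],[-1,0,0,-3,0,0,0]]';python3 -m creep '[[-1,0,0,-3,0,0,0],[-1,0,0,-3,0,0,0]]'
```

```text
t: 7.68
eef_pos: [0.6322, -0.0992, 0.1371]
tool_rot: [-0.0, 0.643, 0.766, 0.0]
contact_force: [0.2, 3.4, 1.1]
gripper_width: 0.148
grasp_force: 49.6
t: 7.92
eef_pos: [0.6322, -0.0992, 0.1311]
tool_rot: [-0.0, 0.643, 0.766, 0.0]
contact_force: [-0.3, 3.3, 0.9]
gripper_width: 0.153
grasp_force: 49.6
```

```bash
python3 -m creep '[[-1,0,0.8,-3,0,0,0],[-1,0,0,-3,0,0,0],[-1,0,0,-3,0,0,0]]';python3 -m creep '[[-1,0,0,-2,0,0,0],[-1,0,0,-2,0,0,0]]'
```

```text
t: 8.3
eef_pos: [0.6321, -0.0988, 0.1221]
tool_rot: [0.0, 0.643, 0.766, -0.0]
contact_force: [0.0, 2.1, 0.6]
gripper_width: 0.15
grasp_force: 49.5
t: 8.55
eef_pos: [0.6321, -0.0988, 0.1181]
tool_rot: [0.0, 0.643, 0.766, -0.0]
contact_force: [0.2, 1.1, 0.2]
gripper_width: 0.146
grasp_force: 49.5
```

```bash
python3 -m creep '[[-1,0,0,-1,0,0,0],[-1,0,0,-0.5,0,0,0]]';python3 -m creep '[[-1,0,0,-0.5,0,0,0],[-1,0,0,-0.3,0,0,0]]'
```

```text
t: 8.8
eef_pos: [0.6321, -0.0987, 0.1167]
tool_rot: [0.0, 0.643, 0.766, -0.0]
contact_force: [0.3, 1.1, -0.7]
gripper_width: 0.151
grasp_force: 49.5
t: 9.05
eef_pos: [0.6322, -0.0987, 0.1161]
tool_rot: [0.0, 0.643, 0.766, -0.0]
contact_force: [-1.1, 0.7, 1.2]
gripper_width: 0.147
grasp_force: 49.7
```

```bash
python3 -m creep '[[-1,0,0,-0.5,0,0,0],[-1,0,0,0,0,0,0]]';python3 -m creep '[[-1,0,0,-0.5,0,0,0],[-1,0,0,0,0,0,0]]'
```

```text
t: 9.3
eef_pos: [0.6322, -0.0987, 0.1161]
tool_rot: [0.0, 0.643, 0.766, 0.0]
contact_force: [-2.8, 1.5, 4.6]
gripper_width: 0.148
grasp_force: 50.1
t: 9.55
eef_pos: [0.6323, -0.0987, 0.1161]
tool_rot: [0.0, 0.643, 0.766, 0.0]
contact_force: [-3.8, 1.6, 9.0]
gripper_width: 0.148
grasp_force: 50.6
```

The pin is seated: the TCP holds at 116.1 mm, which matches the 6 mm offset in the stand, and the force is rising. I'll ease off, release inside the ring, go straight up, and look.

```bash
python3 -m creep '[[-1,0,0,0.8,0,0,0],[-0.5,0,0,0.2,0,0,0],[-0.5,0,0,0,0,0,0],[-0.5,0,0,15,0,0,0],[-0.5,0,0,30,0,0,0]]' 20
python3 -m creep '[[-0.6,0,0,50,0,0,0.1],[-1,0,0,0,0,0,0.18],[-1,-8,0,0,0,0,0]]'
python3 - <<'E'
from h import *
o=get_obs(); print(o['eef_pos'],o['tool_rot'],o['q'].round(2))
p,d,K,M,c=grab('wrist'); np.savez('/tmp/w5.npz',p=p,d=d,K=K,M=M)
z,dz,K2,M2,c=grab('side')
cv2.imwrite('pics/w5.png',np.hstack([cv2.resize(p[100:340,150:390,::-1],(400,400)),cv2.resize(z[185:250,165:230,::-1],(400,400),interpolation=cv2.INTER_CUBIC)]))
z=np.load('/tmp/top.npz');W=cloud(z['d'],z['K'],z['M']).reshape(-1,3)
for x in (.8,.825,.85,.875,.9,.925,.95,1.):
    print(x,[(round(y,2),int(1000*np.nanmax(np.append(W[(abs(W[:,0]-x)<.013)&(abs(W[:,1]-y)<.025),2],0)))) for y in np.arange(-.2,.11,.05)])
E
```

```text
t: 10.18
eef_pos: [0.6316, -0.0985, 0.1612]
tool_rot: [-0.001, 0.643, 0.766, -0.001]
contact_force: [0.6, 0.7, 0.3]
gripper_width: 0.249
grasp_force: 0.0
t: 10.55
eef_pos: [0.6246, -0.0986, 0.2123]
tool_rot: [0.001, 0.53, 0.848, 0.001]
contact_force: [-0.7, 0.5, 0.1]
gripper_width: 0.003
grasp_force: 0.0
[ 0.62462537 -0.09859978  0.21233661] [8.51817961e-04 5.30014793e-01 8.47987690e-01 6.86617614e-04] [-0.31  0.46  0.51  1.71 -0.25  1.04  0.74]
0.8 [(np.float64(-0.2), 5), (np.float64(-0.15), 5), (np.float64(-0.1), 139), (np.float64(-0.05), 144), (np.float64(-0.0), 5), (np.float64(0.05), 3), (np.float64(0.1), 5)]
0.825 [(np.float64(-0.2), 156), (np.float64(-0.15), 155), (np.float64(-0.1), 156), (np.float64(-0.05), 155), (np.float64(-0.0), 155), (np.float64(0.05), 156), (np.float64(0.1), 156)]
0.85 [(np.float64(-0.2), 156), (np.float64(-0.15), 157), (np.float64(-0.1), 158), (np.float64(-0.05), 156), (np.float64(-0.0), 156), (np.float64(0.05), 179), (np.float64(0.1), 172)]
0.875 [(np.float64(-0.2), 157), (np.float64(-0.15), 158), (np.float64(-0.1), 158), (np.float64(-0.05), 157), (np.float64(-0.0), 186), (np.float64(0.05), 180), (np.float64(0.1), 170)]
0.9 [(np.float64(-0.2), 168), (np.float64(-0.15), 156), (np.float64(-0.1), 157), (np.float64(-0.05), 328), (np.float64(-0.0), 326), (np.float64(0.05), 175), (np.float64(0.1), 166)]
0.925 [(np.float64(-0.2), 168), (np.float64(-0.15), 158), (np.float64(-0.1), 157), (np.float64(-0.05), 150), (np.float64(-0.0), 173), (np.float64(0.05), 171), (np.float64(0.1), 162)]
0.95 [(np.float64(-0.2), 169), (np.float64(-0.15), 168), (np.float64(-0.1), 157), (np.float64(-0.05), 0), (np.float64(-0.0), 170), (np.float64(0.05), 166), (np.float64(0.1), 159)]
1.0 [(np.float64(-0.2), 169), (np.float64(-0.15), 169), (np.float64(-0.1), 168), (np.float64(-0.05), 0), (np.float64(-0.0), 0), (np.float64(0.05), 0), (np.float64(0.1), 202)]
```

View pics/w5.png

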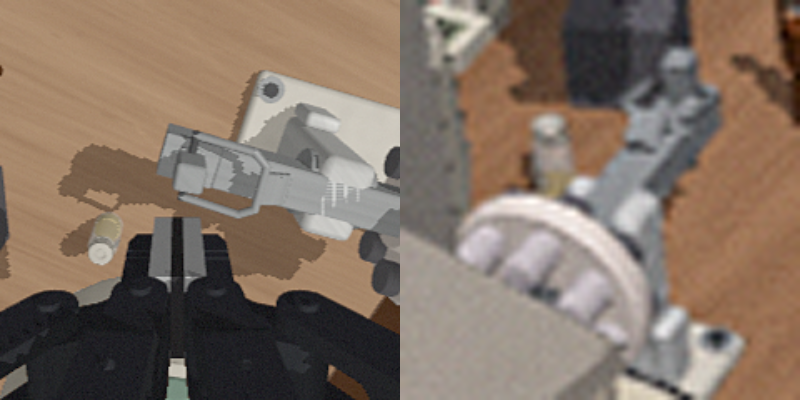

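The wrist half shows the pin seated with its head at (190,172) and the ring folded back along the axle, crossbar at about (260,185). The side half agrees. I'll measure the tab's height in the rotator frame before pushing it.

```bash
cat >> h.py <<'E'
A=np.radians(190.0); RX=np.array([np.cos(A),np.sin(A)]); RY=np.array([-RX[1],RX[0]]); H0=np.array([.6322,-.0993])
def rot(W):
    r=W[:,:2]-H0; return np.c_[r@RX,r@RY,W[:,2]]*1000
E
python3 - <<'E'
from h import *
z=np.load('/tmp/w5.npz');p,d,K,M=[z[k] for k in 'pdKM'];Q=rot(cloud(d,K,M).reshape(-1,3))
k=(abs(Q[:,1])<7)&(Q[:,0]<-8)&(Q[:,0]>-70)
for a in range(-64,-8,3):
    m=k&(abs(Q[:,0]-a)<1.5)
    print(a,np.percentile(Q[m,2],[5,50,95]).round(1))
k=(abs(Q[:,0])<5)&(abs(Q[:,1])<5);print('head',np.percentile(Q[k,2],[50,95]))
k=(Q[:,2]>131)&(abs(Q[:,0])<12)&(abs(Q[:,1])<12);print(Q[k].mean(0),np.percentile(Q[k],[3,97],axis=0))
E
```

```text
-64 [ 11.7  40.9 110.7]
-61 [ 10.8 109.4 110.7]
-58 [ 11.  109.4 110.7]
-55 [ 11.  109.5 110.7]
-52 [ 11.  109.2 110.9]
-49 [ 10.5  12.3 121.1]
-46 [ 11.2 121.2 122.9]
-43 [ 11.  122.4 124.3]
-40 [  0.2 117.5 125.8]
-37 [ -1.3 125.9 127.4]
-34 [ -1.  110.5 128.6]
-31 [ -0.5 110.7 270.8]
-28 [ -0.3 270.3 283.5]
-25 [1.000e-01 2.709e+02 2.816e+02]
-22 [ -0.  269.  275.5]
-19 [ -0.3 268.8 272.2]
-16 [ -0.9 109.9 269.6]
-13 [ -0.9 109.2 110.7]
-10 [ -1.  109.3 110.6]
head [135.32182769 264.17323938]
[  5.59876329  -2.01684574 228.87573513] [[ -4.37852325 -11.81942023 133.45739428]
 [ 11.50396554   7.0279543  277.43003567]]
```

```bash
python3 -m creep '[[-1,20,3,0,0,0,-0.14],[-1,25,4,0,0,0,-0.14],[-1,25,3,0,-0.0253,0.143,0],[-1,0,0,0,-0.0253,0.143,0],[-1,0,0,0,-0.0253,0.143,0]]' 
python3 -m creep '[[-1,0,0,-20,0,0,0],[-1,0,0,-20,0,0,0],[-1,0,0,0,0,0,0]]'
python3 - <<'E'
from h import *
o=get_obs();q=o['tool_rot'];m=R.from_quat([q[1],q[2],q[3],q[0]]).as_matrix()
print(rot(o['eef_pos'][None]),m.round(3))
E
```

```text
t: 11.28
eef_pos: [0.6943, -0.088, 0.2106]
tool_rot: [-0.14, 0.628, 0.747, -0.168]
contact_force: [1.0, -0.7, -0.1]
gripper_width: -0.003
grasp_force: 0.0
t: 11.65
eef_pos: [0.6922, -0.0886, 0.1692]
tool_rot: [-0.14, 0.628, 0.747, -0.166]
contact_force: [0.4, 0.1, -0.6]
gripper_width: -0.001
grasp_force: 0.0
[[-6.09822652e+01 -8.59421591e-02  1.69218616e+02]] [[-0.172  0.892 -0.418]
 [ 0.985  0.156 -0.072]
 [ 0.001 -0.424 -0.906]]
```

```bash
python3 -m creep '[[-1,5,1,-20,0,0,0],[-1,0,0,-20,0,0,0],[-1,0,0,-8,0,0,0],[-1,0,0,-3,0,0,0],[-1,0,0,0,0,0,0]]' 
python3 - <<'E'
from h import *
o=get_obs();print(rot(o['eef_pos'][None]))
p,d,K,M=grab('wrist')[:4];Q=rot(cloud(d,K,M).reshape(-1,3));np.savez('/tmp/w6.npz',p=p,d=d,K=K,M=M)
cv2.imwrite('pics/w6.png',cv2.resize(p[150:342,130:386,::-1],(800,600),interpolation=cv2.INTER_CUBIC))
E
```

```text
t: 12.28
eef_pos: [0.6993, -0.0876, 0.1202]
tool_rot: [-0.139, 0.627, 0.748, -0.166]
contact_force: [0.2, -0.7, 0.9]
gripper_width: 0.001
grasp_force: 0.0
[[-68.15381025   0.15025643 120.18310624]]
```

View pics/w6.png

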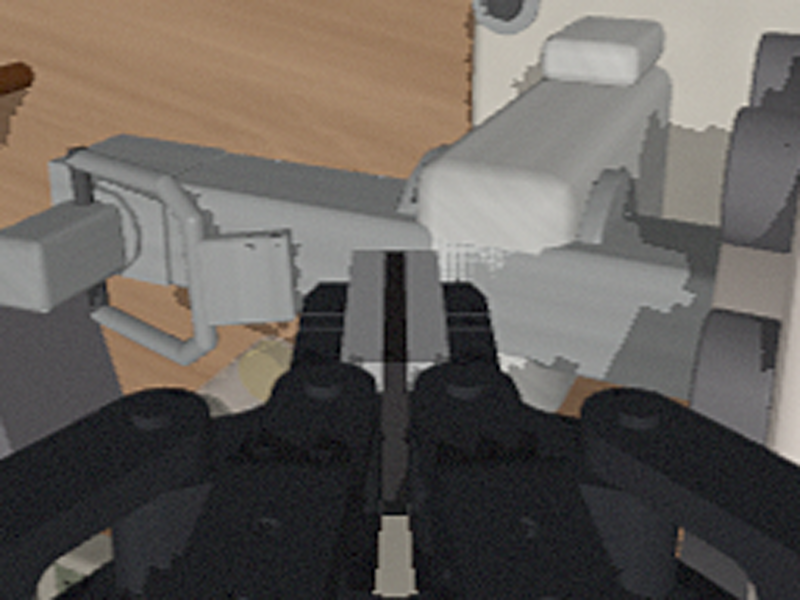

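The tips are on the drum side of the tab, whose edge is at about (293,275). I'll lower them and ease against it.

```bash
python3 -m creep '[[-1,-3,-0.5,-2,0,0,0],[-1,-3,-0.5,-2,0,0,0],[-1,-3.5,-0.6,-0.5,0,0,0],[-1,-3.5,-0.6,0.3,0,0,0]]';python3 -m creep '[[-1,-1,-0.2,2,0,0,0],[-1,-1,-0.2,3,0,0,0]]' 
```

```text
t: 12.82
eef_pos: [0.6859, -0.0897, 0.1158]
tool_rot: [-0.139, 0.627, 0.748, -0.166]
contact_force: [-0.0, 0.2, 0.3]
gripper_width: 0.002
grasp_force: 0.4
t: 13.08
eef_pos: [0.6843, -0.09, 0.121]
tool_rot: [-0.139, 0.627, 0.748, -0.165]
contact_force: [0.4, -0.1, -0.2]
gripper_width: -0.0
grasp_force: 0.2
```

```bash
cat >> h.py <<'E'
def ring():
    o=get_obs();print('tcp',rot(o['eef_pos'][None]).round(1),o['contact_force'].round(1))
    for n in('wrist','top'):
        p,d,K,M=grab(n)[:4];Q=rot(cloud(d,K,M).reshape(-1,3))
        for yl in ((-18.5,-13.5),(-7,7),(13.5,18.5)):
            m=(Q[:,1]>yl[0])&(Q[:,1]<yl[1])&(Q[:,0]>-60)&(Q[:,0]<62)&(Q[:,2]>60)&(Q[:,2]<170)
            b=np.round(Q[m,0]/5)*5
            print(n,yl,[(int(a),int(Q[m][b==a,2].max())) for a in np.unique(b)])
E
python3 -c "
from h import *
ring()"
```

```text
tcp [[-5.29e+01 -1.00e-01  1.21e+02]] [ 0.4 -0.1 -0.2]
wrist (-18.5, -13.5) [(-60, 166), (-30, 132), (-25, 130), (-20, 128), (-15, 126), (-10, 124), (-5, 122), (0, 119), (5, 117)]
wrist (-7, 7) [(-60, 111), (-55, 110), (-50, 110), (-45, 127), (-40, 130), (-35, 132), (-30, 132), (-25, 110), (-20, 110), (-15, 110), (-10, 113), (-5, 136), (0, 136), (5, 136), (10, 135), (15, 111)]
wrist (13.5, 18.5) [(-30, 130), (-25, 129), (-20, 127), (-15, 125), (-10, 123), (-5, 120), (0, 118)]
top (-18.5, -13.5) [(-60, 167), (-30, 132), (-25, 130), (-20, 127), (-15, 127), (-10, 122), (-5, 123), (0, 121)]
top (-7, 7) [(-55, 156), (-50, 152), (-45, 139), (-40, 132), (-35, 131), (-30, 134), (-25, 111), (-20, 113), (-15, 111), (-10, 112), (-5, 137), (0, 138), (5, 137), (10, 136), (15, 108)]
top (13.5, 18.5) [(-25, 133), (-20, 124), (-15, 121), (-10, 125), (-5, 116), (0, 121)]
```

The ring is moving: the crossbar has gone from 128 to 132 mm and the head hasn't lifted. I'll follow the arc.

```bash
python3 -m creep '[[-1,-2.3,-0.4,5,0,0,0],[-1,-4,-0.7,5.5,0,0,0],[-1,-4,-0.7,5.5,0,0,0],[-1,-5.7,-1,4,0,0,0],[-1,-5.7,-1,4,0,0,0]]';python3 -m creep '[[-1,-6.5,-1.15,3.3,0,0,0],[-1,-6.5,-1.15,3.3,0,0,0]]'; python3 -c "
from h import *
ring()"
```

```text
t: 13.8
eef_pos: [0.6675, -0.0931, 0.1485]
tool_rot: [-0.134, 0.627, 0.75, -0.162]
contact_force: [12.4, 2.7, 13.8]
gripper_width: 0.003
grasp_force: 8.2
t: 14.05
eef_pos: [0.6533, -0.0962, 0.1559]
tool_rot: [-0.135, 0.627, 0.749, -0.163]
contact_force: [0.5, 0.9, 0.4]
gripper_width: 0.003
grasp_force: 0.1
tcp [[-21.3   0.6 155.9]] [0.5 0.9 0.4]
wrist (-18.5, -13.5) [(0, 150), (5, 130)]
wrist (-7, 7) [(-60, 111), (-55, 111), (-50, 111), (-45, 111), (-40, 169), (-35, 167), (-30, 161), (-25, 111), (-20, 111), (-15, 162), (-10, 163), (-5, 159), (0, 155), (5, 136), (10, 127), (15, 110)]
wrist (13.5, 18.5) []
top (-18.5, -13.5) [(0, 149), (5, 126)]
top (-7, 7) [(-60, 107), (-55, 109), (-40, 109), (-35, 108), (-30, 109), (-25, 112), (-20, 111), (-15, 168), (-10, 169), (-5, 160), (0, 157), (5, 139), (10, 137), (15, 109)]
top (13.5, 18.5) [(0, 149)]
```

```bash
python3 -m creep '[[-1,-5,-0.9,0,0,0,0],[-1,-5,-0.9,0,0,0,0],[-1,-5,-0.9,0,0,0,0]]';python3 -m creep '[[-1,-5,-0.9,0,0,0,0],[-1,-5,-0.9,-1,0,0,0],[-1,-5,-0.9,-1,0,0,0]]';python3 -m creep '[[-1,-5,-0.9,-1,0,0,0],[-1,-5,-0.9,-2,0,0,0]]'; python3 -c "
from h import *
ring()"
```

```text
t: 14.52
eef_pos: [0.6346, -0.1004, 0.1539]
tool_rot: [-0.138, 0.628, 0.748, -0.166]
contact_force: [0.4, -0.3, 12.7]
gripper_width: -0.001
grasp_force: 5.8
t: 14.9
eef_pos: [0.6186, -0.1018, 0.149]
tool_rot: [-0.139, 0.627, 0.748, -0.166]
contact_force: [0.4, -0.3, 1.2]
gripper_width: -0.001
grasp_force: 0.5
t: 15.15
eef_pos: [0.6093, -0.103, 0.1458]
tool_rot: [-0.139, 0.627, 0.748, -0.165]
contact_force: [1.7, 0.6, -0.6]
gripper_width: -0.004
grasp_force: 0.5
tcp [[ 23.2  -0.3 145.8]] [ 1.7  0.6 -0.6]
wrist (-18.5, -13.5) [(0, 117), (5, 122), (10, 126), (15, 130), (20, 134), (25, 136), (30, 135)]
wrist (-7, 7) [(-60, 111), (-55, 112), (-50, 111), (-45, 111), (-40, 111), (-35, 111), (-30, 111), (-25, 111), (-20, 111), (-15, 111), (-10, 111), (-5, 136), (0, 137), (5, 136), (10, 136), (15, 110), (30, 150), (35, 150)]
wrist (13.5, 18.5) [(0, 119), (5, 123), (10, 126), (15, 124)]
top (-18.5, -13.5) [(5, 123), (10, 126), (15, 125), (20, 134), (25, 136)]
top (-7, 7) [(-40, 113), (-35, 106), (-25, 108), (-20, 110), (-15, 109), (-10, 108), (15, 92), (25, 169), (30, 168), (35, 153)]
top (13.5, 18.5) [(5, 118), (10, 125), (15, 131), (20, 134), (25, 137), (30, 138)]
```

The ring now stands at about 0.95 rad, past the end side, and the head is still at 136 mm. I'll rise, tip the tool the other way, and come down on the tab from above.

```bash
python3 -m creep '[[-1,0,0,20,0,0,0],[-1,0,0,20,0,0,0],[-1,-10,-1.8,0,0.0267,-0.151,0],[-1,-10,-1.8,0,0.0267,-0.151,0],[-1,-5,-0.9,0,0.0267,-0.151,0]]';python3 -m creep '[[-1,0,0,0,0.0267,-0.151,0],[-1,0,0,-15,0,0,0],[-1,0,0,0,0,0,0]]'; python3 -c "
from h import *
ring()
o=get_obs();q=o['tool_rot'];print(R.from_quat([q[1],q[2],q[3],q[0]]).as_matrix().round(3))"
```

```text
t: 15.88
eef_pos: [0.5851, -0.1087, 0.1888]
tool_rot: [0.011, 0.643, 0.766, 0.012]
contact_force: [0.6, -0.3, 0.3]
gripper_width: -0.002
grasp_force: 0.0
t: 16.25
eef_pos: [0.5848, -0.1073, 0.1712]
tool_rot: [0.056, 0.64, 0.764, 0.067]
contact_force: [-0.1, -0.5, 0.2]
gripper_width: -0.002
grasp_force: 0.0
tcp [[ 48.   -0.3 171.2]] [-0.1 -0.5  0.2]
wrist (-18.5, -13.5) [(-60, 100), (0, 116), (5, 122), (10, 125), (15, 130), (20, 135), (25, 137)]
wrist (-7, 7) [(-60, 110), (-55, 111), (-50, 111), (-45, 111), (-40, 111), (-35, 111), (-30, 111), (-25, 111), (-20, 111), (-15, 110), (-10, 111), (-5, 135), (0, 136), (5, 135), (10, 135), (15, 110), (25, 156), (30, 156)]
wrist (13.5, 18.5) [(0, 118), (5, 124), (10, 128), (15, 134), (20, 137)]
top (-18.5, -13.5) []
top (-7, 7) [(-60, 112), (-55, 112), (-50, 109), (-45, 111)]
top (13.5, 18.5) []
[[-0.176  0.969  0.173]
 [ 0.984  0.173  0.03 ]
 [-0.001  0.176 -0.984]]
```

```bash
python3 -m creep '[[-1,11.8,2.1,-8,0,0,0],[-1,0,0,-6,0,0,0],[-1,-2,-0.3,-4,0,0,0],[-1,-2,-0.3,-4,0,0,0]]';python3 -m creep '[[-1,-2,-0.3,-4,0,0,0],[-1,-2,-0.3,-4,0,0,0],[-1,-2,-0.3,-4,0,0,0]]'; python3 -c "
from h import *
ring()"
```

```text
t: 16.85
eef_pos: [0.5915, -0.1067, 0.149]
tool_rot: [0.056, 0.64, 0.763, 0.068]
contact_force: [-3.4, -0.4, 3.8]
gripper_width: -0.002
grasp_force: 1.9
t: 17.23
eef_pos: [0.5845, -0.1077, 0.1368]
tool_rot: [0.056, 0.64, 0.763, 0.067]
contact_force: [-6.8, -0.8, 3.2]
gripper_width: -0.001
grasp_force: 3.1
tcp [[ 48.4   0.  136.8]] [-6.8 -0.8  3.2]
wrist (-18.5, -13.5) [(-60, 101), (0, 117), (5, 119), (10, 120), (15, 122), (20, 124), (25, 125), (30, 125)]
wrist (-7, 7) [(-60, 111), (-55, 111), (-50, 111), (-45, 111), (-40, 111), (-35, 111), (-30, 111), (-25, 111), (-20, 111), (-15, 111), (-10, 111), (-5, 136), (0, 136), (5, 136), (10, 112), (15, 111), (30, 125), (35, 134), (40, 168)]
wrist (13.5, 18.5) [(-5, 116), (0, 118), (5, 120), (10, 121), (15, 122), (20, 123), (25, 125), (30, 125)]
top (-18.5, -13.5) []
top (-7, 7) [(-60, 111), (-55, 113), (-50, 113), (-45, 111), (-40, 108), (-35, 112)]
top (13.5, 18.5) []
```

```bash
python3 -m creep '[[-1,0,0,6,0,0,0],[-1,6,1,2,0,0,0],[-1,0,0,-4,0,0,0],[-1,0,0,-4,0,0,0]]';python3 -m creep '[[-1,-1,-0.2,-4,0,0,0],[-1,-1,-0.2,-4,0,0,0],[-1,-1,-0.2,-4,0,0,0]]'; python3 -m creep '[[-1,0,0,-4,0,0,0],[-1,0,0,-4,0,0,0]]';python3 -c "
from h import *
ring()"
```

```text
t: 17.82
eef_pos: [0.5924, -0.1061, 0.1371]
tool_rot: [0.057, 0.64, 0.763, 0.068]
contact_force: [-0.8, -1.0, 0.1]
gripper_width: -0.002
grasp_force: 0.6
t: 18.2
eef_pos: [0.5891, -0.1069, 0.125]
tool_rot: [0.057, 0.64, 0.763, 0.068]
contact_force: [-0.1, 0.6, 0.4]
gripper_width: 0.002
grasp_force: 0.3
t: 18.45
eef_pos: [0.5894, -0.1069, 0.1172]
tool_rot: [0.057, 0.64, 0.763, 0.068]
contact_force: [-0.8, -0.4, 0.2]
gripper_width: 0.003
grasp_force: 0.2
tcp [[4.350e+01 1.000e-01 1.172e+02]] [-0.8 -0.4  0.2]
wrist (-18.5, -13.5) [(-60, 100), (0, 118), (5, 116), (10, 115), (15, 114), (20, 113), (25, 169), (30, 169), (40, 169), (45, 168), (50, 168), (55, 163), (60, 166)]
wrist (-7, 7) [(-60, 111), (-55, 111), (-50, 111), (-45, 111), (-40, 111), (-35, 111), (-30, 111), (-25, 111), (-20, 110), (-15, 110), (-10, 111), (-5, 135), (0, 136), (5, 136), (10, 112), (15, 111), (35, 166), (50, 169), (55, 169), (60, 169)]
wrist (13.5, 18.5) [(0, 117), (5, 116), (10, 115), (15, 114), (20, 113), (25, 111)]
top (-18.5, -13.5) []
top (-7, 7) [(-60, 110), (-55, 113), (-50, 111), (-45, 111), (-40, 111), (-35, 109)]
top (13.5, 18.5) []
```

```bash
python3 -m creep '[[-1,0,0,-4,0,0,0],[-1,0,0,-4,0,0,0],[-1,0,0,-4,0,0,0]]';python3 -m creep '[[-1,0.5,0.1,-3.5,0,0,0],[-1,0.5,0.1,-3.5,0,0,0],[-1,1,0.2,-3,0,0,0]]'; python3 -m creep '[[-1,2,0.4,-3,0,0,0],[-1,2,0.4,-3,0,0,0],[-1,2,0.4,-3,0,0,0]]';python3 -c "
from h import *
ring()"
```

```text
t: 18.92
eef_pos: [0.5894, -0.1068, 0.1052]
tool_rot: [0.057, 0.64, 0.763, 0.068]
contact_force: [0.3, 0.2, 0.2]
gripper_width: -0.002
grasp_force: 0.2
t: 19.3
eef_pos: [0.5914, -0.1064, 0.0952]
tool_rot: [0.057, 0.64, 0.763, 0.068]
contact_force: [0.7, 0.1, 0.7]
gripper_width: -0.001
grasp_force: 0.2
t: 19.68
eef_pos: [0.5974, -0.1052, 0.0862]
tool_rot: [0.057, 0.64, 0.763, 0.068]
contact_force: [-0.6, 0.2, 1.4]
gripper_width: -0.002
grasp_force: 0.2
tcp [[35.3 -0.2 86.2]] [-0.6  0.2  1.4]
wrist (-18.5, -13.5) [(-60, 97), (0, 169), (5, 169), (10, 169), (15, 167), (20, 157), (25, 148), (30, 161), (35, 169), (40, 169), (45, 169), (50, 154), (55, 169), (60, 169)]
wrist (-7, 7) [(-60, 111), (-55, 111), (-50, 111), (-45, 111), (-40, 111), (-35, 111), (-30, 111), (-25, 111), (-20, 111), (-15, 111), (-10, 111), (-5, 136), (0, 135), (5, 167), (10, 169), (15, 168), (20, 154), (25, 147), (30, 86), (40, 140), (45, 152), (50, 152), (60, 123)]
wrist (13.5, 18.5) [(15, 93)]
top (-18.5, -13.5) []
top (-7, 7) [(-60, 114), (-55, 112), (-50, 112), (-45, 111)]
top (13.5, 18.5) []
```

```bash
python3 -m creep '[[-1,2,0.3,-3,0,0,0],[-1,2,0.3,-3,0,0,0]]';python3 -m creep '[[-1,2,0.3,-2,0,0,0],[-1,1.5,0.3,-2,0,0,0]]';python3 -m creep '[[-1,1.5,0.3,-1.5,0,0,0],[-1,0,0,-1,0,0,0]]'; python3 -c "
from h import *
ring()"
```

```text
t: 20.02
eef_pos: [0.6018, -0.1046, 0.0805]
tool_rot: [0.057, 0.64, 0.763, 0.068]
contact_force: [1.2, 0.2, 1.9]
gripper_width: -0.005
grasp_force: 0.5
t: 20.27
eef_pos: [0.6048, -0.1049, 0.0767]
tool_rot: [0.057, 0.64, 0.763, 0.068]
contact_force: [-3.9, -1.4, 6.8]
gripper_width: -0.004
grasp_force: 0.5
t: 20.52
eef_pos: [0.6048, -0.1061, 0.0745]
tool_rot: [0.057, 0.641, 0.762, 0.067]
contact_force: [-11.8, -2.7, 17.9]
gripper_width: -0.007
grasp_force: 3.2
tcp [[28.2  2.  74.5]] [-11.8  -2.7  17.9]
wrist (-18.5, -13.5) [(-60, 99), (0, 118), (5, 120), (10, 108), (15, 91), (25, 169), (30, 169), (35, 169), (40, 169), (45, 150), (50, 167), (55, 167), (60, 166)]
wrist (-7, 7) [(-60, 111), (-55, 111), (-50, 111), (-45, 110), (-40, 111), (-35, 111), (-30, 111), (-25, 111), (-20, 111), (-15, 111), (-10, 110), (-5, 166), (0, 166), (5, 165), (10, 152), (15, 140), (20, 134), (25, 106), (35, 144), (40, 132), (45, 143), (50, 115), (55, 125), (60, 127)]
wrist (13.5, 18.5) []
top (-18.5, -13.5) []
top (-7, 7) [(-60, 112), (-55, 112), (-50, 110), (-45, 109)]
top (13.5, 18.5) []
```

The force is building, so I'll back off outboard and look.

```bash
python3 -m creep '[[-1,-2,-0.3,3,0,0,0],[-1,-12,-2,3,0,0,0],[-1,-25,-4,10,0,0,0],[-1,-20,-4,10,0,0,0],[-1,0,0,0,0,0,0]]'
python3 - <<'E'
from h import *
ring()
p,d,K,M=grab('wrist')[:4]; s=grab('side')[0]
cv2.imwrite('pics/w7.png',np.hstack([cv2.resize(p[100:300,200:400,::-1],(400,400)),cv2.resize(s[185:235,180:230,::-1],(400,400),interpolation=cv2.INTER_CUBIC)]))
E
```

```text
t: 21.25
eef_pos: [0.5459, -0.1144, 0.1003]
tool_rot: [0.057, 0.641, 0.763, 0.068]
contact_force: [0.0, -0.4, 0.4]
gripper_width: 0.0
grasp_force: 0.0
tcp [[ 8.760e+01 -1.000e-01  1.003e+02]] [ 0.  -0.4  0.4]
wrist (-18.5, -13.5) [(-60, 98), (0, 116), (5, 117), (10, 106), (60, 169)]
wrist (-7, 7) [(-55, 110), (-50, 111), (-45, 111), (-40, 111), (-35, 111), (-30, 111), (-25, 110), (-20, 111), (-15, 110), (-10, 133), (-5, 135), (0, 135), (5, 136), (10, 134), (15, 111), (20, 76), (60, 165)]
wrist (13.5, 18.5) [(-5, 117), (0, 117)]
top (-18.5, -13.5) [(0, 117), (5, 120), (10, 92)]
top (-7, 7) [(-60, 113), (-55, 110), (-50, 111), (-45, 110), (-40, 113), (-35, 111), (-30, 113), (-25, 113), (-20, 111), (-15, 112), (-10, 134), (-5, 137), (0, 136), (5, 133), (10, 114), (15, 109)]
top (13.5, 18.5) [(-5, 118), (0, 113)]
```

View pics/w7.png

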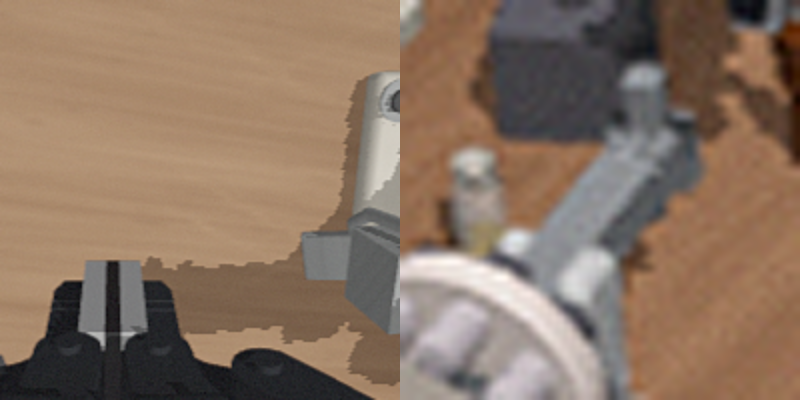

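The ring hangs below the axle end, with its tab at (325,255) in the left half, and the pin is upright. I'll measure the tab against the closed position (edge 20 mm outboard, 71 mm high).

```bash
cat >> h.py <<'E'
def tab():
    p,d,K,M=grab('wrist')[:4];Q=rot(cloud(d,K,M).reshape(-1,3))
    m=(abs(Q[:,1])<7)&(Q[:,0]>15)&(Q[:,0]<40)&(Q[:,2]>55)&(Q[:,2]<100);q=Q[m];b=np.round(q[:,0])
    print(get_obs()['eef_pos'],'tab',[(int(a),np.median(q[b==a,2]).round(1),int((b==a).sum())) for a in np.unique(b)])
    m=(abs(Q[:,1])<6)&(abs(Q[:,0])<6)&(Q[:,2]>125)&(Q[:,2]<140);print('head',np.median(Q[m,2]) if m.any() else None)
E
python3 -c "
from h import *
tab()"
```

```text
[ 0.54791264 -0.11364869  0.09964012] tab [(15, np.float64(91.8), 42), (16, np.float64(75.9), 39), (17, np.float64(75.7), 34), (18, np.float64(74.5), 36), (19, np.float64(74.0), 29), (20, np.float64(73.4), 33), (21, np.float64(72.7), 21), (22, np.float64(73.0), 2)]
head 134.47090845044556
```

The measured tab (edge top at 21.5 mm, 72.7 mm high, slope −0.65) matches the closed ring to about 1 mm. One light nudge from outboard will make sure it's at the stop.

```bash
python3 -m creep '[[-1,15,2.6,-15,0,0,0],[-1,25,4.4,-13,0,0,0],[-1,9,1.6,0,0,0,0],[-1,3,0.5,0,0,0,0]]'; python3 -m creep '[[-1,1.5,0.3,0,0,0,0],[-1,1.5,0.3,0,0,0,0]]'; python3 -m creep '[[-1,1,0.2,0,0,0,0],[-1,0,0,0,0,0,0]]'
```

```text
t: 22.0
eef_pos: [0.5996, -0.105, 0.0719]
tool_rot: [0.057, 0.64, 0.763, 0.068]
contact_force: [-0.2, -0.4, 0.1]
gripper_width: 0.0
grasp_force: 0.0
t: 22.25
eef_pos: [0.6019, -0.1048, 0.0724]
tool_rot: [0.057, 0.64, 0.763, 0.068]
contact_force: [-1.6, -0.2, 1.5]
gripper_width: 0.002
grasp_force: 0.0
t: 22.5
eef_pos: [0.6026, -0.1049, 0.0721]
tool_rot: [0.057, 0.64, 0.763, 0.068]
contact_force: [-5.1, -2.0, 2.9]
gripper_width: 0.001
grasp_force: 0.5
```

It resists 5 N with no travel, where 0.6 N would swing it, so it is at the stop. I'll back away and check.

```bash
python3 -m creep '[[-1,-5,-0.9,0,0,0,0],[-1,-25,-4.4,0,0,0,0],[-1,-28,-4.6,20,0,0,0],[-1,0,0,30,0,0,0],[-1,0,0,0,0,0,0]]';python3 -c "
from h import *
tab();ring()
p=grab('top')[0]; cv2.imwrite('pics/end.png',cv2.resize(p[75:225,225:425,::-1],(800,600),interpolation=cv2.INTER_CUBIC))"
```

```text
t: 23.12
eef_pos: [0.547, -0.114, 0.1241]
tool_rot: [0.059, 0.64, 0.763, 0.07]
contact_force: [0.9, 0.3, 0.2]
gripper_width: 0.003
grasp_force: 0.0
[ 0.54629184 -0.11363649  0.12283628] tab [(15, np.float64(91.1), 34), (16, np.float64(75.9), 29), (17, np.float64(75.3), 28), (18, np.float64(74.5), 28), (19, np.float64(74.0), 22), (20, np.float64(73.4), 29), (21, np.float64(72.7), 13), (22, np.float64(73.7), 2)]
head 134.59846235921245
tcp [[ 87.1  -0.8 122.8]] [-0.2 -0.  -0.3]
wrist (-18.5, -13.5) [(-60, 97), (0, 116), (5, 118), (10, 104)]
wrist (-7, 7) [(-60, 111), (-55, 111), (-50, 111), (-45, 111), (-40, 111), (-35, 111), (-30, 111), (-25, 111), (-20, 111), (-15, 110), (-10, 133), (-5, 135), (0, 136), (5, 136), (10, 135), (15, 110), (20, 76)]
wrist (13.5, 18.5) [(-5, 117), (0, 117)]
top (-18.5, -13.5) [(0, 116), (5, 118), (10, 88)]
top (-7, 7) [(-60, 111), (-55, 112), (-50, 112), (-45, 110), (-40, 112), (-35, 113), (-30, 112), (-25, 116), (-20, 111), (-15, 114), (-10, 136), (-5, 137), (0, 136), (5, 138), (10, 112), (15, 108)]
top (13.5, 18.5) [(-5, 114), (0, 97)]
```

View pics/end.png

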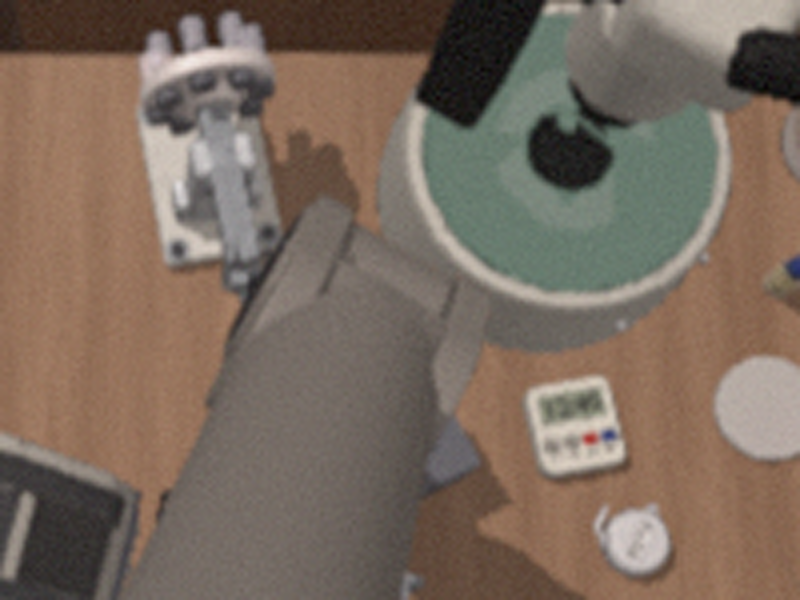

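The timer and dish haven't moved. One last check that the head's top is level, then hand in.

```bash
python3 -c "
from h import *
p,d,K,M=grab('wrist')[:4];Q=rot(cloud(d,K,M).reshape(-1,3))
m=(abs(Q[:,1])<12)&(abs(Q[:,0])<14)&(Q[:,2]>133.5)&(Q[:,2]<138);q=Q[m]
print(m.sum(),np.percentile(q,[2,50,98],axis=0),np.linalg.lstsq(np.c_[q[:,:2],np.ones(len(q))],q[:,2],rcond=None)[0])
m=(abs(Q[:,1])<9)&(abs(Q[:,0])<10)&(Q[:,2]>110.8)&(Q[:,2]<114);print('collar',m.sum(),np.percentile(Q[m],[5,50,95],axis=0))
m=(abs(Q[:,1])<9)&(Q[:,0]<-20)&(Q[:,0]>-60)&(Q[:,2]>106)&(Q[:,2]<114);print('axle',np.median(Q[m,2]))
"
```

```text
538 [[-6.56388310e+00 -6.34085779e+00  1.33585723e+02]
 [ 6.38110020e-01 -9.15277201e-03  1.34667345e+02]
 [ 6.67447640e+00  6.87413515e+00  1.35763460e+02]] [-1.09531580e-02  1.21202826e-02  1.34648972e+02]
collar 151 [[ -3.36079971  -7.58585172 110.88791219]
 [  5.99702226  -1.77147407 111.85582178]
 [  8.36032582   6.19145707 113.61992218]]
axle 109.85614546329664
```

The head is level (tilt about 0.01 rad), its top is 24.8 mm above the axle, and the collar top is about 2 mm up.

```bash
python3 -c "
from station import *
print(hand_in())"
```

```text
the job is handed in; nothing more can be done
None
```

The linchpin is seated in the axle's cross hole with its collar flat, the ring is swung over the axle's end and closed against its stop, and the job is handed in. Contact with the ring briefly reached about 18–21 N; the vial was last seen in place just before the final nudge, the dish and timer at the end.

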